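Index the sample carousel and weigh the jar that has been read

ROBOT

A 7-joint arm with a two-finger parallel gripper is mounted at the origin on the work surface. World frame = base frame: x ahead of the robot, y to its left, z up, the work surface at z = 0. Lengths are in mm, angles in degrees, forces in N, time in s.
With the tool pointing down it reaches from about 400 to 850 mm from the base axis. Payload 10.4 kg.
Tool frame: the origin (TCP) lies midway between the tips of the shut fingers; the grasp point (between the pads) lies 19 mm behind it (r.grip_depth is the distance from the TCP to the grasp point, in mm); z points along the fingers, y is the line along which they close (so a half turn about z gives the same grasp; the last joint's range is limited). The gripper opens to 87 mm and grips with 3 to 60 N. Pads are 19 mm wide; open, the fingers measure 117 mm over their backs; the gripper's body (75 mm by 190 mm) begins 51 mm behind the grasp point.
Start: joints at [-67.815, 19.034, -3.707, 83.658, 1.238, 77.344, -5.071], TCP at [249.006, 573.278, 222.576] pointing down, gripper open.
Joint ranges: [-148.97, 148.97], [-28.65, 121.19], [-84.17, 76.75], [9.2, 138.47], [-72.65, 252.65], [3.7, 117.97], [-149.18, 149.18]. Speed limits (degrees/s): [127.2, 127.2, 159.86, 159.86, 180, 180, 180].

INTERFACE

Orientations are given as a 3x3 rotation matrix whose columns are the frame's x, y, z axes.
In Python, from plant import r, vision gives the robot as it stands.
- The arm moves only by the shell command python3 -m crank 'ROWS' [OPENING] [FORCE]. ROWS is JSON, a list of rows, each a list of 2 entries, a list of its own where there are three numbers: the shift along the tool's x, y, z as a fraction of full scale, then the turn about the tool's z as a fraction of full scale. In form: [[[x, y, z], spin], ...]. A call has 1 to 20 rows; each row is the pose to reach, as a shift and turn from the pose commanded when the call began, along the tool's axes at that moment; what a row does not reach only later rows make up. Full scale, the value 1, is 0.4 m for a shift and 60 degrees for a turn. A row lasts 1/10 s, in which the tool goes at most 50 mm and 8.59 degrees, less where a joint would pass 70% of its speed; a pose out of reach is approached as far as the arm can. A call with a number of a shift or a turn outside -1 to 1 is refused whole. A call with a gripper value outside its range is refused whole. OPENING is the opening, from 0 (shut) to 1 (fully open), set as the call begins (- or left out, the last holds). The fingers move at their own pace and stop on an object; FORCE is the grip in N (left out, the last holds). Time passes only in rows, so rows that repeat a pose let the fingers close. It gives the time, the measured TCP pose, the force, the opening and the grip force at its end, in the units of the state.
- r.read_state(): the state, without advancing time (a new reading comes with each control period).
- vision.capture(name): name is "scene" or "top" or "wrist"; returns the picture (480x640x3 uint8, red, green, blue); there is no depth.
- vision.get_calibration(name): a dict with "fx", "fy", "cx", "cy" (pixels), "D" ([k1, k2, p1, p2, k3] as OpenCV has them; the pictures are not rectified), "rvec" (rotation vector, rad) and "tvec" (3), from world to camera coordinates, as OpenCV has them; the wrist camera has in their place "mount" (4x4, takes a point from camera to tool coordinates, whose origin is the TCP and whose axes are the flange's). Camera axes: x right, y down, z forward; pixel columns grow to the right and rows downward; lengths in mm; the calibration is good to about 2 mm. A picture is of the moment at which its call begins: read the wrist's pose just before it. get_calibration takes no time and is no camera call.
- r.hand_in(): hands the job in; it is judged then, once.
The state is a dict: "clock": time; "joints": joint angles; "qd": joint speeds; "joint_torque": joint torques, N m; "tool_pos": TCP position; "tool_rot": TCP orientation; "force": force on the tool from outside, world axes, zero at the start; "wrist_torque": the same for the moment, N m; "gripper_width": opening from 0.0 (shut) to 1.0 (fully open); "grasp_force": force on a finger pad.
Only numpy, scipy, OpenCV 4.12 (cv2) and the standard library are available. Lean on these libraries where they do the work, as an engineer would, in place of code of your own. Each camera call takes 0.05 s, during which the arm holds its last target. There are 200 camera calls.

TASK

The wide squat jar under the reader head of the sample carousel has been read. Using the carousel's centre grip, turn the carousel just one click, in whichever direction brings the tall narrow bottle (not the open beaker) under the reader head, and let go so that the carousel rests in its detent. Then lift the jar off the carousel and set it down gently, upright, in the middle of the balance pan, leaving the bottle and the beaker standing in their places on the carousel and everything else undisturbed.

Things in the scene. Friction and masses are not known exactly. Their poses are not given: they have to be found in the camera images.
- carousel_base: fixed grey base of the sample carousel, 300 mm across. Origin: on the bench, on the carousel's vertical turning axis. Its x axis points from the axis to the reader head. The aluminium disc on it is 352 mm across, its top 48 mm above the bench, with six stations 60 degrees apart on a circle of 130 mm radius
- carousel (a joint): angle of the carousel disc, rad: 0 at the start, growing anticlockwise seen from above. A spring detent holds it at every multiple of 60 degrees (1.047 rad) and pulls it in from either side; turning takes about 0.2 N m
- carousel_grip (a point): point to hold on the centre grip: an upright black bar on a column on the turning axis, 66 mm long, 16 mm thick, 42 mm high, its top 180 mm above the bench; this point lies on the axis 12 mm below the bar's top. It turns with the disc: its x axis lies along the bar, which at the start points to the reader head
- reader_spot (a point): fixed point on the level of the disc's top, straight below the middle of the reader: a white round head 48 mm across, over the station on the base's +x. The head's underside is 173 mm and the top of its arm 198 mm above the bench; the arm runs outward along +x to a post 22 mm thick, 215 mm from the turning axis
- jar_station (a point): point of the turning disc: middle of the station in which the jar stands, on the level of the disc's top; under the reader at the start. Each station is a grey collar, 72 mm inside and 80 mm outside diameter, 14 mm high. The bottle's and the beaker's stations are its two neighbours, one on each side
- jar: wide squat amber jar with a black lid, 64 mm diameter, 80 mm high, about 0.3 kg, origin at the centre of its underside, z up. Starts in the station under the reader head, where the head prevents a grasp from above
- bottle: tall narrow amber bottle with a black cap, 54 mm diameter, 110 mm high, origin at the centre of its underside, z up. Starts in a station next to the jar, on one side or the other
- beaker: open clear glass beaker, 60 mm rim diameter, 75 mm high, origin at the centre of its underside, z up. Starts in the station on the jar's other side
- balance: fixed white laboratory balance, 240 mm (x) by 190 mm (y), 50 mm high, with a display at its -x end; origin on the bench under the middle of its housing
- pan (a point): centre of the upper face of the balance's round steel pan, 140 mm across, 62 mm above the bench
- wash_bottle: bystander: white plastic bottle standing on the bench, 64 mm diameter, 150 mm high, origin at the centre of its underside
- mug_beaker: bystander: glass beaker standing on the bench, 76 mm diameter, 90 mm high, origin at the centre of its underside
- scoop: bystander: spatula 200 mm long lying on the bench, origin at its middle, on the bench
Not all that is in view belongs to the job. What is shaped like the bottle but red is not meant.

How it is judged (in metres and radians):
On the way:
1. the carousel has been turned one click and let go, resting in its detent with the bottle under the reader and the jar still in its station ((value of joint carousel between 0.967 and 1.127 rad or value of joint carousel between -1.127 and -0.967 rad) and velocity of joint carousel between -0.05 and 0.05 rad/s and horizontal distance between bottle and reader_spot below 0.018 m and z of bottle in the frame of carousel_base between 0.043 and 0.053 m and angle between each of bottle, jar's own z axis and vertical below 0.1 rad and z of jar in the frame of carousel_base between 0.043 and 0.053 m and horizontal distance between jar and jar_station below 0.015 m and contact force between the fingers and carousel_base below 0.3 N), for 0.2 s.
At the end, for the whole second after the job is handed in: The carousel rests one click (60 degrees, within 0.08 rad) from its start with the bottle upright in its station within 18 mm of the point below the reader; the beaker stands upright in its station; the jar stands still and upright on the balance pan, within 25 mm of its centre ((value of joint carousel between 0.967 and 1.127 rad or value of joint carousel between -1.127 and -0.967 rad) and velocity of joint carousel between -0.05 and 0.05 rad/s and horizontal distance between bottle and reader_spot below 0.018 m and z of bottle in the frame of carousel_base between 0.043 and 0.053 m and angle between each of bottle, beaker, jar's own z axis and vertical below 0.1 rad and z of beaker in the frame of carousel_base between 0.043 and 0.053 m and horizontal distance between beaker and carousel_base between 0.11 and 0.15 m and horizontal distance between jar and pan below 0.025 m and z of jar in the frame of pan between -0.005 and 0.005 m and linear speed of jar below 0.02 m/s); the robot touches nothing.
It fails at once if the carousel is turned well past the next position (value of joint carousel above 1.4 rad or value of joint carousel below -1.4 rad).
It fails at once if the jar, the bottle or the beaker is tipped more than about 35 degrees (angle between any of jar, bottle, beaker's own z axis and vertical above 0.6 rad).
It fails at once if the jar is dropped or pressed hard on the balance (over 40 N) (contact force between jar and balance above 40 N).
It fails at once if a bystander is moved more than 30 mm (distance of any of wash_bottle, mug_beaker, scoop from where it was at the start of the episode above 0.03 m).
It also fails if it takes over 56 s, if anything falls off the work surface, if the arm or the gripper's body presses on something with over 40 N, if the wrist force passes 120 N, or if a joint passes its speed limit or range.

## Working session

There is one attempt and no reset: what is moved stays moved. The work goes in short steps, Python scripts to look and compute and a shell command to move; the robot and the scene stay as the last step left them, time stands still between calls to the robot, and variables do not carry over. Pictures are saved under pics/ and viewed, at most 10 in all, crops included, and the job is handed in when it is done.

```bash
mkdir -p pics; ls; cat > h.py <<'E'
import numpy as np,cv2
from plant import r,vision
def cam(name):
    c=vision.get_calibration(name);K=np.array([[c['fx'],0,c['cx']],[0,c['fy'],c['cy']],[0,0,1.]]);return c,K,np.array(c['D'],float)
def ext(name,st=None):
    c,K,D=cam(name)
    if 'rvec' in c:
        R=cv2.Rodrigues(np.array(c['rvec'],float))[0];t=np.array(c['tvec'],float).ravel()
    else:
        T=np.eye(4);T[:3,:3]=np.array(st['tool_rot']);T[:3,3]=st['tool_pos'];W=np.linalg.inv(T@np.array(c['mount']));R,t=W[:3,:3],W[:3,3]
    return K,D,R,t
def ray(E,px):
    K,D,R,t=E;u=cv2.undistortPoints(np.array([[px]],float),K,D).ravel();d=R.T@np.array([u[0],u[1],1]);return -R.T@t,d/np.linalg.norm(d)
def onz(E,px,z):
    o,d=ray(E,px);return o+d*(z-o[2])/d[2]
def tri(*obs):
    A=np.zeros((3,3));b=np.zeros(3)
    for E,p in obs:
        o,d=ray(E,p);M=np.eye(3)-np.outer(d,d);A+=M;b+=M@o
    x=np.linalg.solve(A,b);return x,[np.linalg.norm((np.eye(3)-np.outer(d,d))@(x-o)) for o,d in (ray(E,p) for E,p in obs)]
def proj(E,P):
    K,D,R,t=E;return cv2.projectPoints(np.array(P,float).reshape(-1,3),cv2.Rodrigues(R)[0],t,K,D)[0].reshape(-1,2)
E
python3 - <<'E'
from h import *
for n in("scene","top"):
    i=vision.capture(n);cv2.imwrite(f'pics/{n}0.png',i[:,:,::-1]);print(n,ray(ext(n),(320,240)))
s=r.read_state();print(s['clock'],np.round(s['tool_rot'],3))
E
```

```text
pics
scene (array([1067.59458182, -521.8119544 ,  747.45015205]), array([-0.48429437,  0.60522139, -0.63179587]))
top (array([ 339.78039567,   67.97610186, 1445.92517793]), array([ 0.19173544, -0.01356288, -0.98135293]))
0.1 [[-0.917  0.398 -0.   ]
 [ 0.398  0.917 -0.001]
 [-0.    -0.001 -1.   ]]
```

View pics/scene0.png

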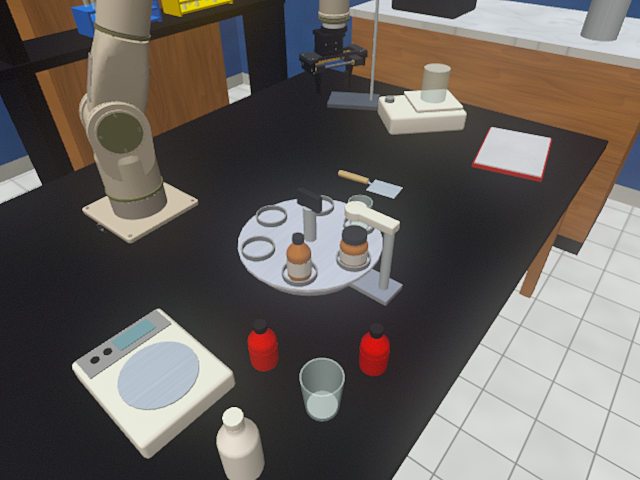

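View pics/top0.png

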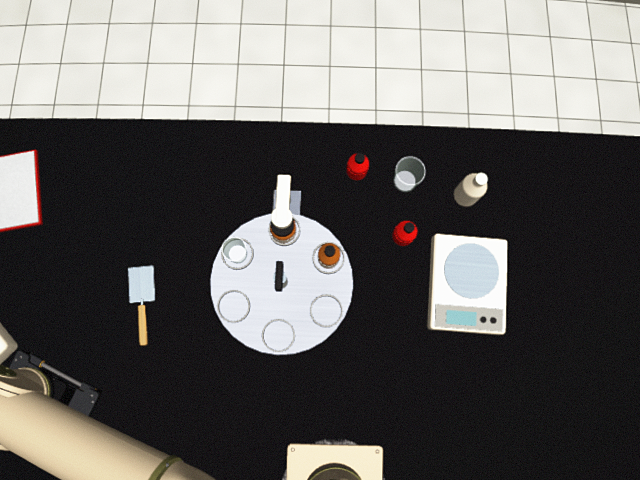

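The top view shows the reader at (282,215). Under it is the jar at (283,230), with the bottle (amber, on the -y side) at (329,255) and the open beaker at (236,251). The grip bar is at (280,276) and the pan at (471,271).

- **Jar:** the only wide amber one, at scene (353,247). It could be confused with the bottle at (299,258).
- **Bottle:** could be confused with the red ones, at top (358,166) and (405,233).
- **Beaker:** could be confused with the mug_beaker, at top (409,174).

The bottle has to go from the right of the reader to under it, which is anticlockwise, +60°. Next I'll check this in a close crop.

```bash
python3 - <<'E'
from h import *
a=cv2.imread('pics/top0.png');b=cv2.imread('pics/scene0.png')
A=cv2.resize(a[170:360,205:360],None,fx=3,fy=3,interpolation=2) # 465x570
B=cv2.resize(b[180:300,290:400],None,fx=3,fy=3,interpolation=2) #330x360
C=cv2.resize(a[225:345,420:520],None,fx=2,fy=2,interpolation=2)
o=np.zeros((600,800,3),np.uint8);o[:570,:465]=A;o[:360,468:798]=B;o[360:600,468:668]=C
cv2.imwrite('pics/c1.png',o)
E
```

```text
(no output)
```

View pics/c1.png

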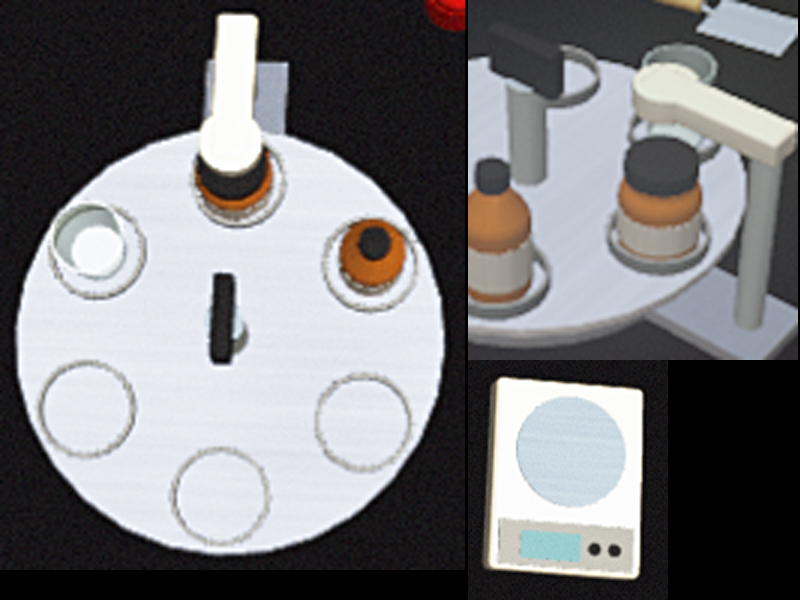

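```bash
python3 - <<'E'
from h import *
T=ext('top');S=ext('scene')
f=lambda x,y:(205+x/3,170+y/3)
g=lambda x,y:(290+(x-468)/3,180+y/3)
print('disc',onz(T,f(230,341),48))
gr=tri((T,f(222,318)),(S,g(529,41)));print('grip',gr)
print('pan',tri((T,(471.5,270.5)),(S,(159,375))),onz(T,(471.5,270.5),62))
print('bar ends',onz(T,f(223,274),180),onz(T,f(222,363),180))
st=[onz(T,f(*p),62) for p in((239,180),(370,264),(363,422),(220,496),(87,409),(98,251))]
st=np.array(st);print(np.round(st,1),st.mean(0))
c=st.mean(0);print(np.linalg.norm(st[:,:2]-c[:2],axis=1),np.degrees(np.arctan2(*(st-c).T[[1,0]])))
print('bottle cap',onz(T,f(374,244),158),'jar?',tri((T,(205+330/3-0,170+250/3)),(S,g(491,164)))[0])
print('reader',onz(T,f(232,147),190),tri((T,f(232,147)),(S,g(665,90))))
print('bal corners',[np.round(onz(T,(420+(x-468)/2,225+(y-360)/2),50)) for x,y in((497,379),(643,391),(639,578),(490,568))])
for nm,p,q in(('wash',(481,180),(233,416)),('red2',(409,229),(377,330)),('red1',(359,159),(261,326))):print(nm,tri((T,p),(S,q))[0])
s=r.read_state();print(s['tool_pos'],s['joints'],np.degrees(np.arctan2(s['tool_rot'][1][1],s['tool_rot'][0][1])))
E
```

```text
disc [500.99112464 140.28445669  48.        ]
grip (array([505.76171672, 142.50232771, 173.59158948]), [np.float64(2.989270069829697), np.float64(2.989270069829861)])
pan (array([ 544.68584413, -329.64736342,   54.53393836]), [np.float64(0.19083670474887857), np.float64(0.19083670474874645)]) [ 543.49162222 -327.68139843   62.        ]
bar ends [535.91157764 140.48835677 180.        ] [469.23713359 138.80072972 180.        ]
[[633.  137.   62. ]
 [565.7  27.3  62. ]
 [436.7  30.2  62. ]
 [374.6 143.2  62. ]
 [441.  253.1  62. ]
 [570.4 250.5  62. ]] [503.56306699 140.21862191  62.        ]
[129.50118309 128.8654494  128.70630075 129.03201509 129.04735683
 128.9753803 ] [  -1.444105    -61.16266815 -121.29287663  178.67223253  119.02453288
   58.78283364]
bottle cap [565.58314931  27.42266507 158.        ] jar? [557.06221815  54.12408347 138.51216467]
reader [631.12967014 136.75196568 190.        ] (array([633.71889588, 138.41284903, 186.19381418]), [np.float64(2.192521288869837), np.float64(2.1925212888700125)])
bal corners [array([ 634., -239.,   50.]), array([ 624., -427.,   50.]), array([ 389., -414.,   50.]), array([ 399., -227.,   50.])]
wash [ 752.26522642 -332.78006692  145.01429654]
red2 [ 726.75171858 -107.43642985  100.16542731]
red1 [ 730.47354906 -116.01611034  171.67951114]
[248.8763271  572.92923399 221.83768167] [-67.81503539  19.06793447  -3.70700177  83.70123922   1.23676242
  77.34362824  -5.07073805] 66.5209796425529
```

Measured so far:

| Item | Measurement | Check |
|---|---|---|
| Carousel axis | about (503,140) | station circle radius 129, text says 130 |
| Base yaw | about -1.2° | – |
| Bar top | z 174 | text says 180 |
| Pan | (544,-328), z 55 | text says 62 |

The close crop confirms the wide jar under the head, the tall amber bottle on the -y side and the open beaker on the +y side. Next I move above the grip, with the tool's y axis heading for yaw -91°.

```bash
cat > go.py <<'E'
import sys
from h import *
# usage: go.py x y z yaw_of_tool_y
s=r.read_state();R=np.array(s['tool_rot']);t=np.array([float(v) for v in sys.argv[1:4]])
yaw=np.degrees(np.arctan2(R[1,1],R[0,1]));d=(float(sys.argv[4])-yaw+180)%360-180
print('at',np.round(s['tool_pos'],1),'yaw',round(yaw,2),'z',np.round(R[:,2],3),'shift',np.round(R.T@(t-s['tool_pos'])/400,4),'spin',round(-d/60,4),'j',np.round(s['joints'],0),'F',np.round(s['force'],1),'g',s['gripper_width'],s['grasp_force'],'t',s['clock'])
E
python3 -m crank '[[[-1,-0.73,0],1],[[-1,-0.73,0],1],[[-1,-0.73,0],1],[[-1,-0.73,0],1],[[-1,-0.73,0],1],[[-1,-0.73,0],1],[[-1,-0.73,0],1],[[-1,-0.73,0],1],[[-1,-0.73,0],1],[[-1,-0.73,0],1],[[-1,-0.73,0],1],[[-1,-0.73,0],1]]' 1 20
python3 -m crank '[[[0,0,0],1],[[0,0,0],1],[[0,0,0],1],[[0,0,0],1],[[0,0,0],1],[[0,0,0],1],[[0,0,0],1],[[0,0,0],1]]'
python3 go.py 503 140 222 -91.2
```

```text
clock: 1.3
tool_pos: [499.7, 145.1, 222.2]
tool_rot: [[-0.111, 0.994, -0.001], [0.994, 0.111, -0.0], [-0.0, -0.001, -1.0]]
force: [0.1, 0.5, -0.4]
gripper_width: 1.001
grasp_force: 0.0
clock: 2.1
tool_pos: [498.8, 147.7, 222.3]
tool_rot: [[0.804, 0.595, -0.001], [0.595, -0.804, 0.0], [-0.0, -0.001, -1.0]]
force: [-1.1, 0.4, 0.6]
gripper_width: 0.998
grasp_force: 0.0
at [498.8 147.7 222.3] yaw -53.47 z [-0.001  0.    -1.   ] shift [-0.003   0.0216  0.0008] spin 0.6288 j [-44.   5.  24. 101.  -2.  74. -73.] F [-1.1  0.4  0.6] g 0.9984250820332031 0.0 t 2.1
```

```bash

python3 -m crank '[[[-0.003,0.0216,0],0.629],[[-0.003,0.0216,0],0.629],[[-0.003,0.0216,0],0.629],[[-0.003,0.0216,0],0.629],[[-0.003,0.0216,0],0.629],[[-0.003,0.0216,0],0.629]]' >/dev/null
python3 go.py 503 140 222 -91.2
python3 - <<'E'
from h import *
s=r.read_state();i=vision.capture('wrist')[:,:,::-1].copy();cv2.imwrite('pics/w1.png',i)
E=ext('wrist',s);print(np.round(ray(E,(320,240)),2));np.save('E1.npy',np.array([0]))
print(proj(E,[[503,140,180],[536,139.3,180],[470,140.7,180],[503,140,168]]))
E
```

```text
at [503.3 139.4 222.4] yaw -90.93 z [-0.  0. -1.] shift [-0.0007 -0.0014  0.001 ] spin 0.0044 j [ -45.    6.   27.  100.   -3.   74. -109.] F [ 0.  -0.1  0.3] g 0.9992724337507871 0.0 t 2.7
[[ 5.8372e+02  1.3888e+02  3.8335e+02]
 [-2.9000e-01  1.0000e-02 -9.6000e-01]]
[[323.22431092 271.11061023]
 [323.54631756 216.17285485]
 [322.92941539 321.43431093]
 [323.20946064 263.90862658]]
```

View pics/w1.png

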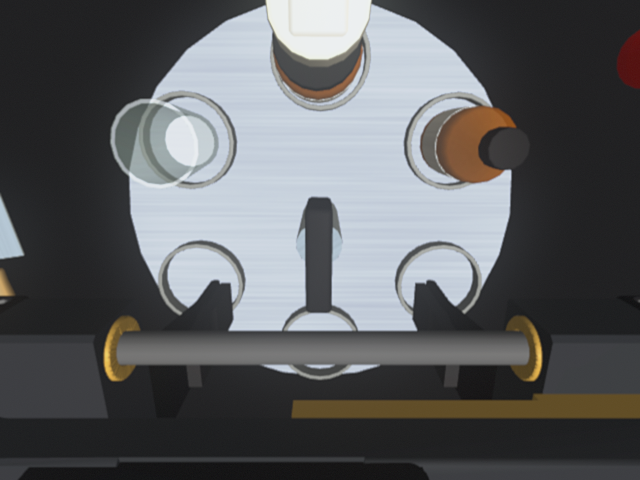

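The wrist view shows the black bar centred at column 319 in rows 199–310. The bottle's collar is centred at (457,140), the beaker's at (187,139) and the three empty ones at (201,284), (439,284) and (320,341). I'll compute the axis from these.

```bash
python3 - <<'E'
from h import *
E=ext('wrist',r.read_state());T=ext('top')
a,b=onz(E,(319.5,199),180),onz(E,(319,310),180);print(a,b,(a+b)/2,np.linalg.norm(a-b))
st=np.array([onz(E,p,62) for p in((457,140),(187,139))]);print(st,np.linalg.norm(st[0]-st[1]),st.mean(0))
d=(st[1]-st[0])[:2];d/=np.linalg.norm(d);n=np.array([d[1],-d[0]]);print('axis',st.mean(0)[:2]-65*n,st.mean(0)[:2]+65*n,np.degrees(np.arctan2(n[1],n[0])))
# two-view heights (wrist+top)
f=lambda x,y:(205+x/3,170+y/3)
print('bar far end',tri((E,(319.5,199)),(T,f(223,274))));print('cap',tri((E,(504,147)),(T,f(374,244))))
print('collar bottle',tri((E,(457,140)),(T,f(370,264))),tri((E,(187,139)),(T,f(98,251))))
E
```

```text
[545.82574997 141.31672841 180.        ] [477.84301484 142.7942039  180.        ] [511.83438241 142.05546616 180.        ] 67.99878829344539
[[571.86084024  27.19063554  62.        ]
 [576.03083514 252.38476031  62.        ]] 225.23273006057286 [573.94583769 139.78769792  62.        ]
axis [508.9569788  140.99111835] [638.93469657 138.58427749] -1.0608438649879974
bar far end (array([540.41031113, 141.90179866, 151.15791218]), [np.float64(0.24037367112968566), np.float64(0.24037367112970465)])
cap (array([569.17927227,  26.41898169, 143.56051075]), [np.float64(1.1808402730520142), np.float64(1.1808402730520902)])
collar bottle (array([569.37484989,  25.69506487,  53.35010037]), [np.float64(2.6064434449753113), np.float64(2.6064434449752376)]) (array([573.86083665, 253.39147945,  53.75094574]), [np.float64(2.678412036354033), np.float64(2.6784120363540866)])
```

```bash
python3 - <<'E'
from h import *
s=r.read_state();E=ext('wrist',s);R=np.array(s['tool_rot']);p=np.array(s['tool_pos'])
for sx in(-9.5,9.5):
  for sy in(-43.5,-58.5,43.5,58.5): print(sx,sy,proj(E,p+R@[sx,sy,0]))
i=cv2.imread('pics/w1.png');o=np.zeros((600,800,3),np.uint8)
o[:360,:]=cv2.resize(i[250:385,180:480],(800,360),interpolation=2)
t=cv2.imread('pics/top0.png');o[360:600,:300]=cv2.resize(t[255:303,250:310],(300,240),interpolation=2)
b=cv2.imread('pics/scene0.png');o[360:600,310:610]=cv2.resize(b[180:228,285:345],(300,240),interpolation=2)
cv2.imwrite('pics/c2.png',cv2.convertScaleAbs(o,alpha=1.5,beta=20))
E
```

```text
-9.5 -43.5 [[234.63536345 321.27263347]]
-9.5 -58.5 [[203.65832673 321.26494306]]
-9.5 43.5 [[414.34525079 321.35784617]]
-9.5 58.5 [[445.35793515 321.37955818]]
9.5 -43.5 [[231.87244347 285.09450727]]
9.5 -58.5 [[199.92103538 285.0866165 ]]
9.5 43.5 [[417.2344956  285.16428588]]
9.5 58.5 [[449.22385904 285.1804707 ]]
```

View pics/c2.png

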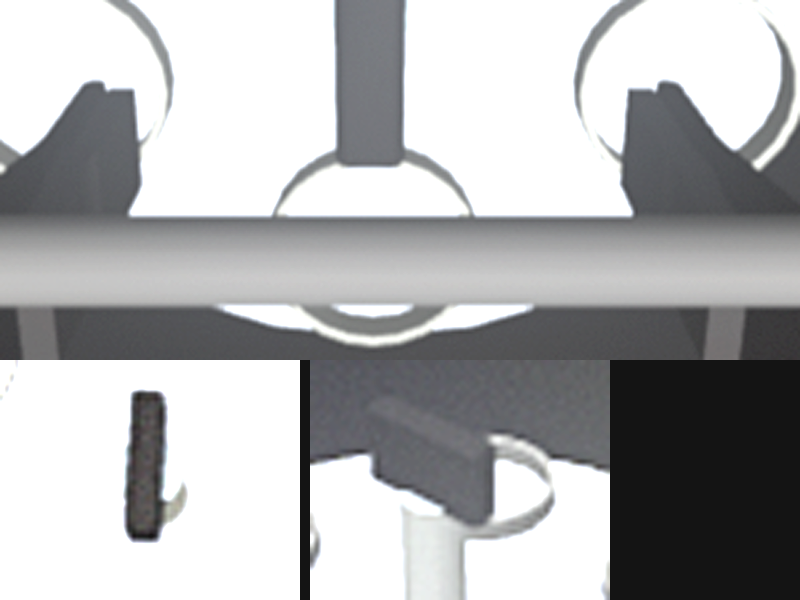

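```bash
python3 go.py 507 140.7 149 -91.2
```

```text
at [503.3 139.3 222.4] yaw -90.86 z [-0.  0. -1.] shift [ 0.0092 -0.0036  0.1835] spin 0.0057 j [ -45.    6.   27.  100.   -3.   74. -109.] F [ 0.3  0.7 -0.2] g 0.9994767825615793 0.0 t 2.75
```

```bash
python3 -m crank '[[[0.009,-0.0036,0.06],0],[[0.009,-0.0036,0.12],0],[[0.009,-0.0036,0.16],0],[[0.009,-0.0036,0.183],0],[[0.009,-0.0036,0.183],0],[[0.009,-0.0036,0.183],0]]' > /dev/null
python3 go.py 507 140.7 149 -91.2
python3 - <<'E'
from h import *
s=r.read_state();i=vision.capture('wrist')[:,:,::-1].copy()
E=ext('wrist',s);R=np.array(s['tool_rot']);p=np.array(s['tool_pos'])
for sy in(-43.5,43.5): print(sy,proj(E,p+R@[9.5,sy,0]))
print(proj(E,[[540,141,180],[540,141,138],[474,141,180]]))
o=cv2.resize(i[100:400,120:520],(800,600),interpolation=2);cv2.imwrite('pics/w2.png',cv2.convertScaleAbs(o,alpha=1.5,beta=20))
E
```

```text
at [507.6 140.  150. ] yaw -91.13 z [ 0.001  0.    -1.   ] shift [-0.0016 -0.0016  0.0025] spin 0.0012 j [ -44.   10.   27.  105.   -5.   66. -107.] F [ 0.6 -0.2  0.3] g 1.001421126787889 0.0 t 3.35
-43.5 [[231.87670257 285.08201265]]
43.5 [[417.24185759 285.15175863]]
[[320.66792098 261.35684835]
 [321.19082604 231.39433038]
 [323.9463852  407.21353333]]
```

View pics/w2.png

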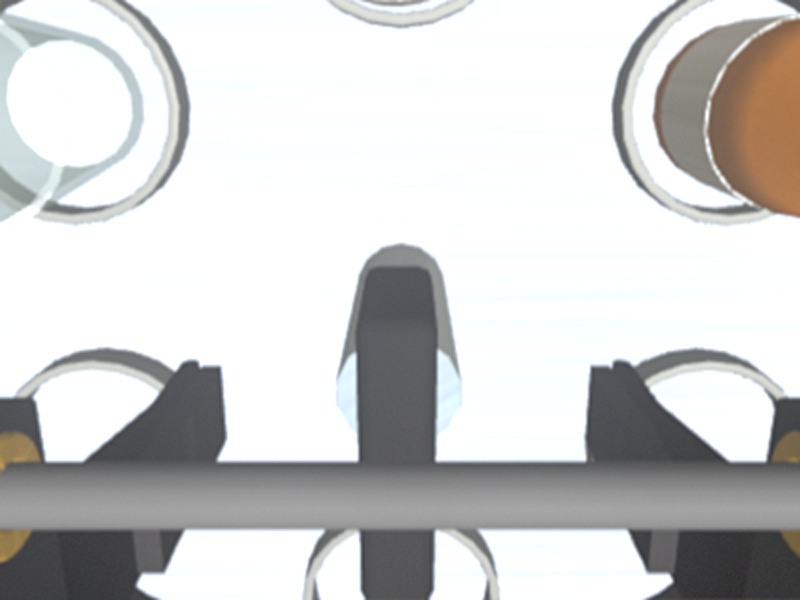

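The bar's top far edge is at row 260 and its lower edge at row 233. Using the fingertips as reference, the axis is at (507,141.2). Now I centre on it, close, and turn +60°, which is spin -1.

```bash
python3 -m crank '[[[-0.001,-0.003,0.0],0],[[-0.001,-0.003,0.0],0],[[-0.001,-0.003,0.0],0]]' >/dev/null
python3 -m crank '[[[0,0,0],0],[[0,0,0],0],[[0,0,0],0],[[0,0,0],0],[[0,0,0],0],[[0,0,0],0],[[0,0,0],0],[[0,0,0],0]]' 0 30
python3 -m crank '[[[0,0,0],-0.05],[[0,0,0],-0.12],[[0,0,0],-0.2],[[0,0,0],-0.28],[[0,0,0],-0.36],[[0,0,0],-0.44],[[0,0,0],-0.5],[[0,0,0],-0.5],[[0,0,0],-0.5]]'
```

```text
clock: 4.5
tool_pos: [507.0, 141.0, 149.4]
tool_rot: [[1.0, -0.021, 0.0], [-0.021, -1.0, 0.0], [0.0, -0.0, -1.0]]
force: [-0.6, 0.2, -0.3]
gripper_width: 0.356
grasp_force: 0.0
clock: 5.4
tool_pos: [506.3, 141.8, 149.3]
tool_rot: [[0.877, 0.48, -0.001], [0.48, -0.877, 0.001], [-0.001, -0.001, -1.0]]
force: [-4.3, 3.7, 3.1]
gripper_width: 0.183
grasp_force: 30.0
```

```bash
python3 -m crank '[[[0,0,0],-0.08],[[0,0,0],-0.16],[[0,0,0],-0.24],[[0,0,0],-0.32],[[0,0,0],-0.4],[[0,0,0],-0.46],[[0,0,0],-0.5],[[0,0,0],-0.5],[[0,0,0],-0.5],[[0,0,0],-0.5]]'
python3 go.py 507 141.2 149 -31.1
```

```text
clock: 6.4
tool_pos: [506.3, 141.9, 149.3]
tool_rot: [[0.519, 0.855, -0.001], [0.855, -0.519, 0.001], [0.0, -0.001, -1.0]]
force: [-4.2, 3.3, 1.7]
gripper_width: 0.181
grasp_force: 30.0
at [506.3 141.9 149.3] yaw -31.29 z [-0.001  0.001 -1.   ] shift [-0.0005  0.0023  0.0008] spin -0.0031 j [-39.  10.  21. 105.  -4.  66. -49.] F [-4.2  3.3  1.7] g 0.18070969791493655 29.991763927973807 t 6.4
```

Turned. Now I open, rise 80 mm and look.

```bash
python3 -m crank '[[[0,0,0],0],[[0,0,0],0],[[0,0,0],0],[[0,0,0],0],[[0,0,0],0],[[0,0,0],0],[[0,0,0],0],[[0,0,0],0],[[0,0,0],0],[[0,0,0],0]]' 1
python3 -m crank '[[[0,0,-0.08],0],[[0,0,-0.16],0],[[0,0,-0.2],0],[[0,0,-0.2],0],[[0,0,-0.2],0]]' >/dev/null
python3 - <<'E'
from h import *
s=r.read_state();i=vision.capture('wrist')[:,:,::-1];t=vision.capture('top')[:,:,::-1]
o=np.zeros((600,800,3),np.uint8);o[:360,:480]=cv2.resize(i,(480,360),interpolation=3)
o[360:,:400]=cv2.resize(t[180:300,220:420],(400,240),interpolation=2)
o[:300,480:]=cv2.resize(vision.capture('scene')[180:300,250:378,::-1],(320,300),interpolation=2)
cv2.imwrite('pics/w3.png',o);np.savez('w3.npz',p=s['tool_pos'],R=s['tool_rot'])
E
python3 go.py 570 254 230 -31.1
```

```text
clock: 7.4
tool_pos: [507.0, 141.0, 149.4]
tool_rot: [[0.518, 0.855, 0.0], [0.855, -0.518, 0.0], [0.0, 0.0, -1.0]]
force: [1.0, -0.5, 0.8]
gripper_width: 0.972
grasp_force: 0.0
at [506.4 140.8 228.2] yaw -31.22 z [-0.002 -0.001 -1.   ] shift [ 0.3243 -0.0107 -0.005 ] spin -0.002 j [-40.   6.  21.  99.  -2.  75. -50.] F [-0.1 -0.4 -0.4] g 1.000520258790531 0.0 t 8.05
```

View pics/w3.png

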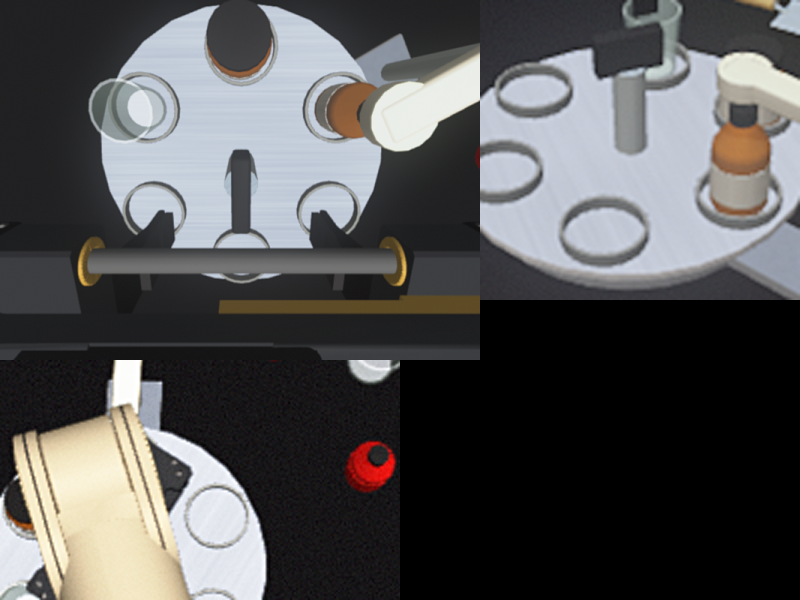

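The bottle stands under the head, the jar and beaker are in their collars, and the carousel is released. The jar should be at (574.2,252.5). I'll go above it with the yaw 10° towards -21°, so the gripper body clears the head.

```bash
python3 -m crank '[[[0.12,0,0],-0.08],[[0.24,-0.003,0],-0.17],[[0.325,-0.003,0],-0.17],[[0.325,-0.003,0],-0.17],[[0.325,-0.003,0],-0.17],[[0.325,-0.003,0],-0.17]]' >/dev/null
python3 go.py 574.2 252.5 67 -21.1
python3 - <<'E'
from h import *
s=r.read_state();i=vision.capture('wrist')[:,:,::-1].copy();E=ext('wrist',s)
a=np.linspace(0,2*np.pi,120)
for z,rad,c in((62,36,(0,255,0)),(128,29,(0,0,255))):
  q=proj(E,np.c_[574.2+rad*np.cos(a),252.5+rad*np.sin(a),0*a+z])-[1.5,1.3]
  cv2.polylines(i,[q.astype(np.int32)],True,c,1)
cv2.imwrite('pics/w4.png',i)
E
```

```text
at [573.2 251.4 229. ] yaw -21.11 z [-0.001 -0.001 -1.   ] shift [0.0039 0.0014 0.4049] spin -0.0001 j [-42.  19.  18.  84.  -6.  78. -45.] F [-0.3 -0.3 -0.3] g 1.000806200210233 0.0 t 8.65
```

View pics/w4.png

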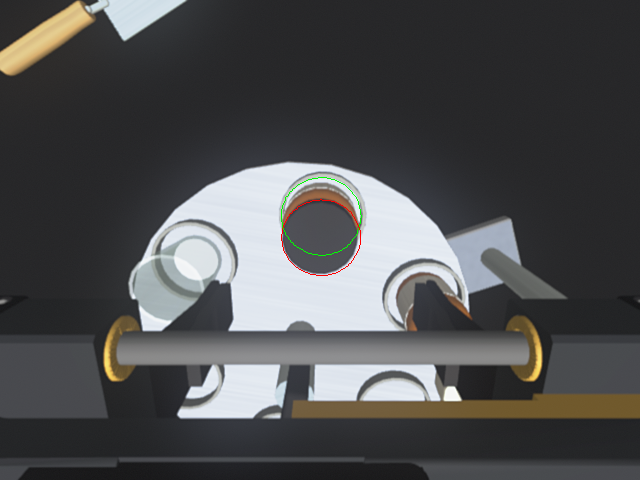

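The drawn circles match the jar's lid (321,237) and its collar to about 1–2 mm. I descend to TCP z 67, just above the collar, and grip.

```bash
python3 -m crank '[[[0.003,0.001,0.1],0],[[0.003,0.001,0.2],0],[[0.003,0.001,0.28],0],[[0.003,0.001,0.34],0],[[0.003,0.001,0.38],0],[[0.003,0.001,0.4],0],[[0.003,0.001,0.403],0],[[0.003,0.001,0.403],0],[[0.003,0.001,0.403],0]]'
python3 -m crank '[[[0,0,0],0],[[0,0,0],0],[[0,0,0],0],[[0,0,0],0],[[0,0,0],0],[[0,0,0],0],[[0,0,0],0],[[0,0,0],0]]' 0 20
python3 go.py 574.2 252.5 67 -21.1
```

```text
clock: 9.6
tool_pos: [574.9, 254.1, 69.5]
tool_rot: [[0.359, 0.933, 0.002], [0.933, -0.359, 0.001], [0.002, 0.001, -1.0]]
force: [-0.3, 0.0, 1.3]
gripper_width: 1.003
grasp_force: 0.0
clock: 10.4
tool_pos: [574.2, 253.9, 68.3]
tool_rot: [[0.359, 0.933, 0.0], [0.933, -0.359, 0.0], [0.0, -0.0, -1.0]]
force: [-1.1, 1.1, 3.3]
gripper_width: 0.733
grasp_force: 20.0
at [574.2 253.9  68.3] yaw -21.02 z [ 0.  0. -1.] shift [-0.0032  0.0013  0.0032] spin 0.0013 j [-41.  27.  17.  94.  -9.  61. -43.] F [-1.1  1.1  3.3] g 0.7327890339120048 19.9990886868909 t 10.4
```

Gripped at 64 mm, the jar's full diameter. Lifting straight up 170 mm.

```bash
python3 -m crank '[[[0,0,-0.02],0],[[0,0,-0.06],0],[[0,0,-0.12],0],[[0,0,-0.2],0],[[0,0,-0.28],0],[[0,0,-0.36],0],[[0,0,-0.42],0],[[0,0,-0.42],0],[[0,0,-0.42],0],[[0,0,-0.42],0]]'
python3 go.py 545 -328 238 -31
```

```text
clock: 11.4
tool_pos: [573.5, 253.5, 235.0]
tool_rot: [[0.359, 0.933, -0.002], [0.933, -0.359, -0.001], [-0.001, -0.001, -1.0]]
force: [-0.7, -0.2, -2.9]
gripper_width: 0.723
grasp_force: 20.0
at [573.5 253.5 235. ] yaw -21.02 z [-0.002 -0.001 -1.   ] shift [-1.3826  0.4549 -0.0062] spin 0.1663 j [-42.  19.  19.  83.  -6.  79. -45.] F [-0.7 -0.2 -2.9] g 0.7231841053014251 19.999776855111122 t 11.4
```

```bash
python3 -m crank '[[[-0.04,0.013,0],0],[[-0.12,0.04,0],0],[[-0.2,0.066,0],0],[[-0.29,0.095,0],0],[[-0.38,0.125,0],0.03],[[-0.47,0.155,0],0.06],[[-0.56,0.184,0],0.09],[[-0.65,0.214,0],0.12],[[-0.74,0.243,0],0.16],[[-0.83,0.273,0],0.16],[[-0.9,0.296,0],0.16],[[-0.95,0.313,0],0.16],[[-0.95,0.313,0],0.16],[[-0.95,0.313,0],0.16]]'
python3 go.py 545 -328 238 -31
```

```text
clock: 12.8
tool_pos: [553.9, -146.5, 235.4]
tool_rot: [[0.511, 0.86, -0.001], [0.86, -0.511, 0.0], [-0.0, -0.001, -1.0]]
force: [-0.1, 0.1, -0.8]
gripper_width: 0.73
grasp_force: 20.0
at [ 553.9 -146.5  235.4] yaw -30.71 z [-0.001  0.    -1.   ] shift [-0.4014  0.2126 -0.0066] spin 0.0049 j [-18.  13.  33.  92.  -7.  77. -15.] F [-0.1  0.1 -0.8] g 0.7299235447741901 19.999937661923468 t 12.8
```

```bash
python3 -m crank '[[[-0.04,0.022,0],0],[[-0.12,0.064,0],0],[[-0.2,0.107,0],0],[[-0.28,0.15,0],0],[[-0.35,0.188,0],0],[[-0.4,0.214,0],0],[[-0.4,0.214,0],0],[[-0.4,0.214,0],0]]' >/dev/null
python3 -m crank '[[[0,0,0.05],0],[[0,0,0.1],0],[[0,0,0.15],0],[[0,0,0.15],0],[[0,0,0.15],0]]'
python3 go.py 546.5 -328 82.3 -31
python3 - <<'E'
from h import *
s=r.read_state();i=vision.capture('wrist')[:,:,::-1].copy();E=ext('wrist',s)
a=np.linspace(0,2*np.pi,120)
q=proj(E,np.c_[546.5+70*np.cos(a),-328+70*np.sin(a),0*a+62])-[1.5,1.3]
cv2.polylines(i,[q.astype(np.int32)],True,(0,255,0),1)
o=np.zeros((600,800,3),np.uint8);o[:360,:480]=cv2.resize(i,(480,360),interpolation=3)
o[:300,480:]=cv2.resize(vision.capture('scene')[310:460,60:220,::-1],(320,300),interpolation=2)
o[360:,:400]=cv2.resize(vision.capture('top')[225:345,400:600,::-1],(400,240),interpolation=2)
cv2.imwrite('pics/w5.png',o)
E
```

```text
clock: 14.1
tool_pos: [547.5, -325.7, 176.5]
tool_rot: [[0.508, 0.862, -0.0], [0.862, -0.508, 0.001], [0.001, -0.0, -1.0]]
force: [-0.7, 0.9, -2.0]
gripper_width: 0.734
grasp_force: 20.0
at [ 547.5 -325.7  176.5] yaw -30.51 z [-0.     0.001 -1.   ] shift [-0.0064  0.001   0.2354] spin 0.0082 j [ -0.  25.  36.  87. -15.  73.   7.] F [-0.7  0.9 -2. ] g 0.7342918149785352 19.99972961959429 t 14.1
```

View pics/w5.png

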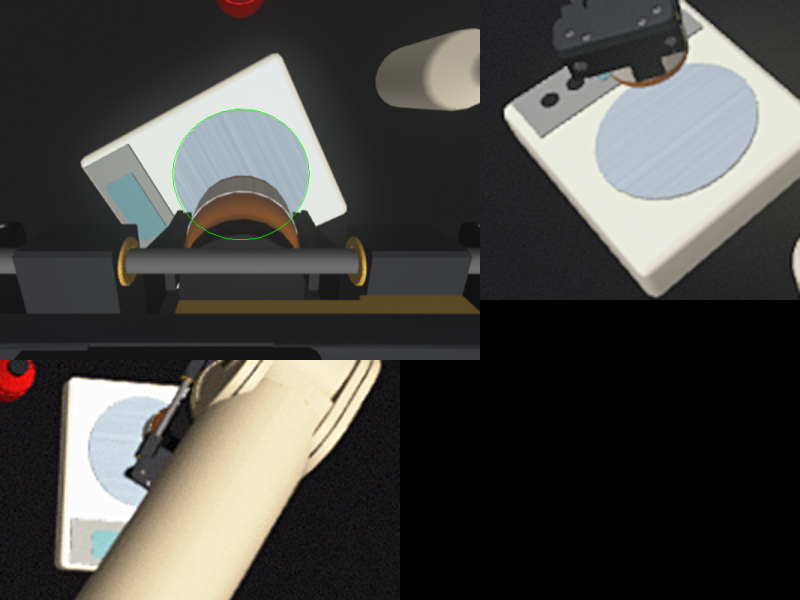

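The pan's outline fits the predicted circle around (546.5,-328) to a millimetre or two. Lowering, slowly at the end.

```bash
python3 -m crank '[[[-0.006,0.001,0.05],0],[[-0.006,0.001,0.1],0],[[-0.006,0.001,0.15],0],[[-0.006,0.001,0.19],0],[[-0.006,0.001,0.21],0],[[-0.006,0.001,0.22],0],[[-0.006,0.001,0.222],0],[[-0.006,0.001,0.224],0],[[-0.006,0.001,0.226],0],[[-0.006,0.001,0.226],0],[[-0.006,0.001,0.226],0]]'
python3 go.py 546.5 -328 82.3 -31
```

```text
clock: 15.35
tool_pos: [546.1, -329.5, 86.0]
tool_rot: [[0.509, 0.861, 0.0], [0.861, -0.509, -0.0], [0.0, 0.0, -1.0]]
force: [-0.2, 0.8, -3.5]
gripper_width: 0.73
grasp_force: 20.0
at [ 546.1 -329.5   86. ] yaw -30.62 z [ 0. -0. -1.] shift [ 0.0036 -0.0011  0.0092] spin 0.0063 j [  1.  30.  34.  92. -18.  64.  10.] F [-0.2  0.8 -3.5] g 0.7300168075595821 19.999698194442317 t 15.35
```

```bash
python3 -m crank '[[[0.003,0,0.001],0],[[0.003,0,0.003],0],[[0.003,0,0.005],0],[[0.003,0,0.007],0],[[0.003,0,0.008],0],[[0.003,0,0.008],0],[[0.003,0,0.008],0]]'

```

```text
clock: 16.05
tool_pos: [546.6, -328.4, 82.5]
tool_rot: [[0.509, 0.861, -0.0], [0.861, -0.509, 0.0], [0.0, -0.0, -1.0]]
force: [-0.2, -0.9, -2.4]
gripper_width: 0.736
grasp_force: 20.0
```

```bash
python3 -m crank '[[[0,0,0.001],0],[[0,0,0.002],0],[[0,0,0.003],0],[[0,0,0.003],0],[[0,0,0.003],0]]'

```

```text
clock: 16.55
tool_pos: [546.7, -328.4, 82.3]
tool_rot: [[0.509, 0.861, 0.001], [0.861, -0.509, 0.0], [0.001, 0.0, -1.0]]
force: [-3.5, 2.8, 7.7]
gripper_width: 0.729
grasp_force: 20.0
```

The force went from -3 to +7.7 N, so the jar has landed. Open, back off upwards and check.

```bash
python3 -m crank '[[[0,0,0],0],[[0,0,0],0],[[0,0,0],0],[[0,0,0],0],[[0,0,0],0],[[0,0,0],0],[[0,0,0],0],[[0,0,0],0]]' 1
python3 -m crank '[[[0,0,-0.05],0],[[0,0,-0.15],0],[[0,0,-0.25],0],[[0,0,-0.35],0],[[0,0,-0.45],0],[[0,0,-0.45],0],[[0,0,-0.45],0]]' 
python3 - <<'E'
from h import *
i=vision.capture('wrist')[:,:,::-1]
o=np.zeros((600,800,3),np.uint8);o[:360,:480]=cv2.resize(i,(480,360),interpolation=3)
s=vision.capture('scene')[:,:,::-1];t=vision.capture('top')[:,:,::-1]
o[:320,480:]=cv2.resize(s[300:460,60:220],(320,320),interpolation=2)
o[360:,:400]=cv2.resize(t[180:300,200:400],(400,240),interpolation=2)
o[360:,410:]=cv2.resize(s[170:300,230:420],(390,240),interpolation=2)
cv2.imwrite('pics/w6.png',o)
E
```

```text
clock: 17.35
tool_pos: [546.6, -328.4, 81.3]
tool_rot: [[0.509, 0.861, -0.0], [0.861, -0.509, 0.0], [0.0, -0.0, -1.0]]
force: [-0.2, 0.4, -0.4]
gripper_width: 1.005
grasp_force: 0.0
clock: 18.05
tool_pos: [546.9, -328.6, 262.0]
tool_rot: [[0.509, 0.861, 0.002], [0.861, -0.509, -0.0], [0.0, 0.002, -1.0]]
force: [-1.0, -0.3, -0.3]
gripper_width: 1.0
grasp_force: 0.0
```

View pics/w6.png

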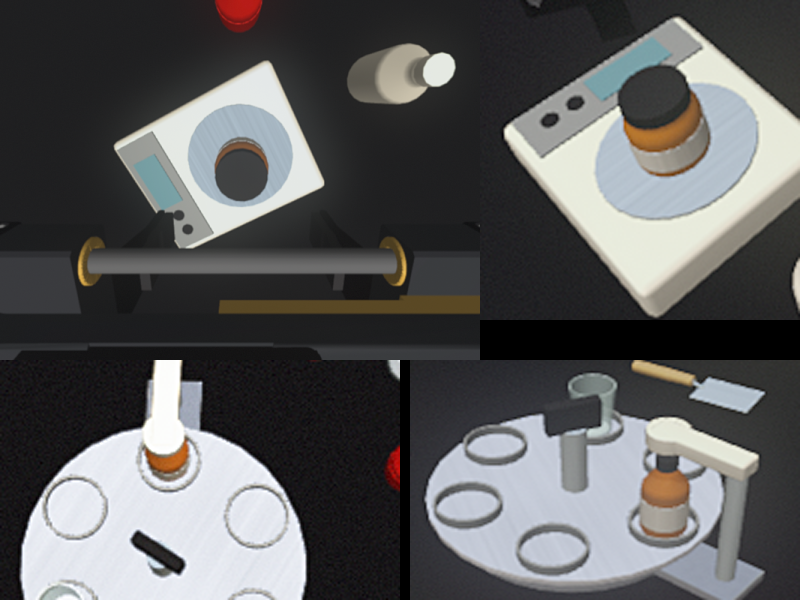

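The jar stands upright in the middle of the pan, the bottle is under the reader, and the beaker is in its collar. Handing in.

```bash
python3 -c "
from plant import r
print(r.hand_in())"
```

```text
the job is handed in; nothing more can be done
None
```

The job is handed in (no verdict came back): the carousel is turned one click anticlockwise with the bottle under the reader, the jar stands upright near the middle of the balance pan, and the beaker is still in its station.

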